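Level an instrument shelf and keep the spirit level pressed on it

TASK

Lay the yellow spirit level on the dark mat of the small white shelf, lengthwise along the shelf with its vial up, and let go of it; then turn the orange knob of the shelf's levelling foot until the bubble rests between the two black lines, and let go of the knob. Finally press the level down onto the shelf with the fingers on its black pad, firmly but gently, and finish while still holding it pressed there with the bubble between the lines. Leave the other things on the desk where they are.

Things in the scene. Friction and masses are not known exactly. Their poses are not given: they have to be found in the camera images.
- level: Yellow spirit level, 130 long (its x) x 26 wide (y) x 32 mm high (z), about 0.18 kg, loose. Origin: centre of its underside; z up. Grip its flat sides (26 mm apart and 26 mm high) from above, anywhere along it. On its top: a black rubber press pad at the -x end; over the +x half a clear green vial with a dark bubble (vial centre 22 mm from the level's middle).
- pad (a point): Centre of the top face of the level's black press pad (44 x 26 mm), 43 mm from the level's middle toward its -x end, 32 mm above its underside. Axes as the level's.
- bubble (a joint): Bubble's position in m along the level's +x, 0 when centred between the two black lines. Bubble 16 mm long, lines 22 mm apart: it is between them within +-3 mm. It floats to the higher end, 0.5 mm per milliradian of tilt (+ when the level's +x end is higher), stops at +-24 mm, and settles in about 1.5 s.
- shelf: White shelf board, 100 wide (x) x 250 long (y) x 12 mm, top about 48 mm above the desk when level. Hinged about its x axis at the -y end; the +y end rides on the levelling foot's screw, which alone moves it (pressing does not). Origin: on the hinge axis, 6 mm below the top face, 10 mm from the -y end; z: the board's upward normal.
- mat (a point): Centre of the dark mat (40 x 146 mm, long way along the shelf's y) on the shelf's top face, where the level shall lie; at the height of the top face. Axes as the shelf's.
- knob_grip (a point): On the knob's vertical axis, 92 mm above the desk, a good height to grip its orange bar: 40 long (this point's x) x 14 thick (y) x 36 mm high, its top 104 mm above the desk. Below it a black disc, radius 21 mm, its top 68 mm above the desk. The axis stands 145 mm from the mat's centre along the shelf's +y.
- foot_knob: Knob and screw of the levelling foot; origin on its axis at desk height. It turns but does not rise. Clockwise seen from above raises this end of the shelf by 0.02 rad of tilt (10 mm of bubble) per radian of turn, anticlockwise lowers it. Stiff (0.12 N m); stays where left. Starts up to 1.8 rad from level; stops 2.1 rad anticlockwise and 1.2 rad clockwise of level.
- base: Dark steel base of the shelf, 100 x 250 x 8 mm, fixed to the desk, with hinge cheeks 48 mm high at its -y end (116 mm apart outside); it carries the shelf and the foot's knob. Origin: centre of its underside; y runs along the shelf toward the knob.
- mug_tea: Green and white mug, 78 mm wide, 101 mm high, a bystander. Origin: centre of its underside.
- calculator: Grey calculator, 140 x 80 x 17 mm, a bystander. Origin: centre of its underside.
- tape_measure: Yellow and black tape measure, 40 x 69 x 58 mm, a bystander. Origin: centre of its underside.
- sticky_notes: Pad of pink and yellow sticky notes, 78 x 78 x 15 mm, a bystander. Origin: centre of its underside.
Mind the look-alikes: they are no part of the job. Several things have the shape of the level; the one meant has the colours described above.

How it is judged:
By the outcome, as a careful person would: the job done as asked, in the order asked, and still so for the second after the job is handed in, while the arm keeps its last pose, push and grip.
It also fails if it takes over 64 s, if anything falls off the work surface, if the arm or the gripper's body presses on something with over 40 N, if the wrist force passes 120 N, or if a joint passes its speed limit or range.

ROBOT

A 7-joint arm with a two-finger parallel gripper is mounted at the origin on the work surface; the furniture and walls round the work are solid. World frame = base frame: x ahead of the robot, y to its left, z up, the work surface at z = 0. Lengths are in m, angles in rad, forces in N, time in s.
With the tool pointing down it reaches from about 0.35 to 0.9 m from the base axis. Payload 19.9 kg.
Tool frame: the origin (TCP) lies between the finger pads; the fingertips stand 19 mm ahead of it and the grasp point (between the pads) is the TCP; z points along the fingers, y is the line along which they close (so a half turn about z gives the same grasp; the last joint's range is limited). The gripper opens to 94 mm and grips with 3 to 60 N. Pads are 16 mm wide; open, the fingers measure 119 mm over their backs; the gripper's body (75 mm by 177 mm) begins 78 mm behind the grasp point.
Start: joints at [-1.367, 0.417, -0.01, 1.614, 0.005, 1.111, -0.053], TCP at [0.151, 0.606, 0.224] pointing down, gripper open.
Joint ranges: [-2.81, 2.81], [-0.39, 2.02], [-1.27, 1.25], [0.06, 2.57], [-1.19, 4.33], [0.19, 2], [-2.82, 2.82]. Speed limits (rad/s): [1.89, 1.89, 2.39, 2.39, 3.01, 3.01, 3.01].

INTERFACE

Orientations are given as a 3x3 rotation matrix whose columns are the frame's x, y, z axes.
In Python, from rig import robot gives the robot as it stands. Calls block until the motion is done:
- robot.move_ptp(position, orientation): joint-space move of the TCP to a pose.
- robot.move_linear(position, velocity=0.15, frame=None, threshold=None): straight line of the TCP; frame=None keeps the orientation; velocity is the mean speed in m/s. With threshold (N) it stops when the force on the tool has changed by that much, and returns True; else False.
- robot.goto_joints(angles): joint-space move.
- robot.gripper_to(opening): finger opening in m; the grip force is fixed at half the most; returns when the fingers have stopped.
- robot.pause(seconds).
- robot.ik(position, orientation): joint angles nearest the present ones, or None.
- robot.get_state(): the state.
- robot.grab_frame(name): name is "side" or "top" or "wrist"; returns the picture (400x640x3 uint8, red, green, blue); there is no depth.
- robot.camera_info(name): a dict with "fx", "fy", "cx", "cy" (pixels), "rvec" (rotation vector, rad) and "tvec" (3), from world to camera coordinates, as OpenCV has them. Camera axes: x right, y down, z forward; pixel columns grow to the right and rows downward; lengths in m; the calibration is good to about 2 mm. A picture is of the moment at which its call begins: read the wrist's pose just before it. camera_info takes no time and is no camera call; for the wrist camera it gives the pose at the moment of the call.
A pose or a line that the arm cannot do raises robot.PlanningError and nothing moves.
- robot.sign_off(): hands the job in; it is judged then, once.
The state is a dict: "time": time; "qpos": joint angles; "joint_vel": joint speeds; "effort": joint torques, N m; "ee_pos": TCP position; "tool_rot": TCP orientation; "force": force on the tool from outside, world axes, zero at the start; "moment": the same for the moment, N m; "opening": finger opening in m; "grasp_force": force on a finger pad.
Only numpy, scipy, OpenCV 4.12 (cv2) and the standard library are available. Lean on these libraries where they do the work, as an engineer would, in place of code of your own. Each camera call takes 0.05 s, during which the arm holds its last target. There are 200 camera calls.

## Working session

There is one attempt and no reset: what is moved stays moved. The work goes in short steps, each a Python script; the robot and the scene stay as the last script left them, time stands still between calls to the robot, and variables do not carry over. Pictures are saved under pics/ and viewed, at most 10 in all, crops included, and the job is handed in when it is done.

```bash
mkdir -p pics; ls; python3 - <<'E'
from rig import robot
import cv2
for n in("side","top"):
    cv2.imwrite(f"pics/{n}0.png",robot.grab_frame(n)[:,:,::-1])
    print(n,robot.camera_info(n))
print(robot.get_state())
E
```

```text
pics
side {'fx': 519.760912173941, 'fy': 519.760912173941, 'cx': 315.5287835788931, 'cy': 196.33741596823148, 'rvec': array([ 1.56029717,  1.69823545, -0.94546722]), 'tvec': array([-0.20776683, -0.21282965,  1.88748818])}
top {'fx': 389.6704693720403, 'fy': 389.6704693720403, 'cx': 322.7582708422543, 'cy': 203.9190093140644, 'rvec': array([ 2.096937  , -2.1499017 ,  0.15965014]), 'tvec': array([0.27164951, 0.55010246, 0.95903386])}
{'time': 0.1, 'qpos': array([-1.36750129,  0.41792198, -0.01032771,  1.61404683,  0.00472711,
        1.11069859, -0.05300108]), 'joint_vel': array([ 0.00050008, -0.00090481, -0.00122747, -0.00258814,  0.00074985,
        0.00046263, -0.00121077]), 'effort': array([ 1.57945047e-03, -8.52588272e+01,  6.40614778e-01, -4.26689029e+01,
       -4.88425721e-02,  1.64602016e-02,  1.97101353e-04]), 'ee_pos': array([0.15140487, 0.60608862, 0.22391114]), 'tool_rot': array([[-9.70197031e-01,  2.42317346e-01, -1.59229589e-04],
       [ 2.42317379e-01,  9.70196479e-01, -1.03931236e-03],
       [-9.73594258e-05, -1.04692186e-03, -9.99999447e-01]]), 'force': array([-0.86879928, -0.23144461,  0.12301222]), 'moment': array([-0.03747654, -0.00413045, -0.00456522]), 'grasp_force': 0.0, 'opening': 0.09402271906282204}
```

View pics/top0.png

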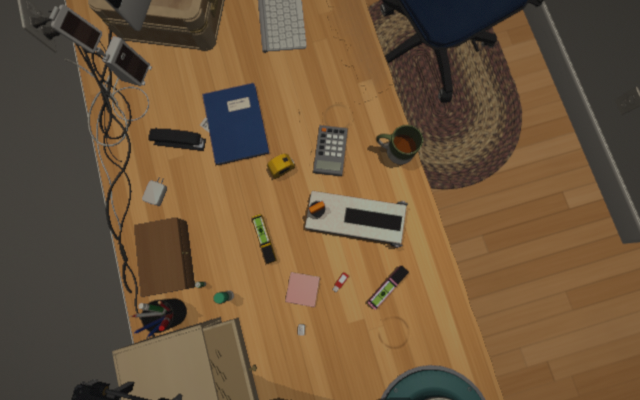

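View pics/side0.png

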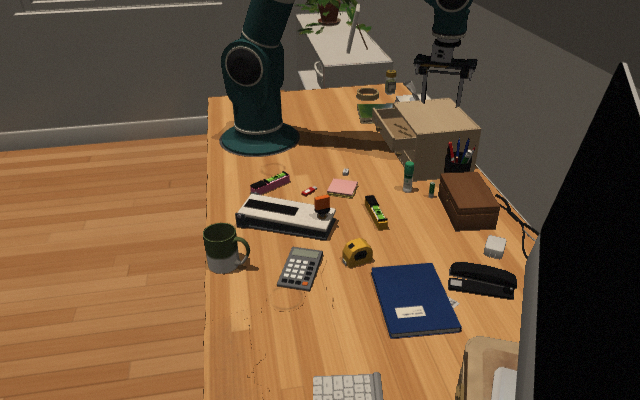

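Two things have the level's shape in the top view. One at (263,238) looks yellow with its black pad at the lower end, and one at (387,287) looks pink or purple. I'll enlarge both, together with the shelf.

```bash
cat > h.py <<'E'
import numpy as np, cv2
from rig import robot
def cam(n):
    c=robot.camera_info(n); K=np.array([[c['fx'],0,c['cx']],[0,c['fy'],c['cy']],[0,0,1.]])
    return K,cv2.Rodrigues(np.array(c['rvec']))[0],np.array(c['tvec'])
def ray(n,uv,z,C=None):
    K,R,t=C or cam(n); d=R.T@np.linalg.solve(K,[uv[0],uv[1],1.]); o=-R.T@t
    return o+d*(z-o[2])/d[2]
def proj(n,p,C=None):
    K,R,t=C or cam(n); q=K@(R@np.array(p)+t); return q[:2]/q[2]
def down(yaw):  # tool y (closing) at angle yaw in world, z down
    y=np.array([np.cos(yaw),np.sin(yaw),0]); z=np.array([0,0,-1.]); return np.column_stack([np.cross(y,z),y,z])
E
python3 - <<'E'
from h import *
im=cv2.imread("pics/top0.png")
c=im[180:320,230:420]; cv2.imwrite("pics/crop0.png",cv2.resize(c,None,fx=4,fy=4,interpolation=cv2.INTER_CUBIC))
for uv,z in [((263,238),.03),((387,287),.03),((317,209),.104),((375,219),.048)]: print(uv,ray("top",uv,z))
E
```

```text
(263, 238) [0.47406045 0.41624446 0.03      ]
(387, 287) [0.34182414 0.10008938 0.03      ]
(317, 209) [0.53517621 0.27122825 0.104     ]
(375, 219) [0.51411538 0.12460167 0.048     ]
```

View pics/crop0.png

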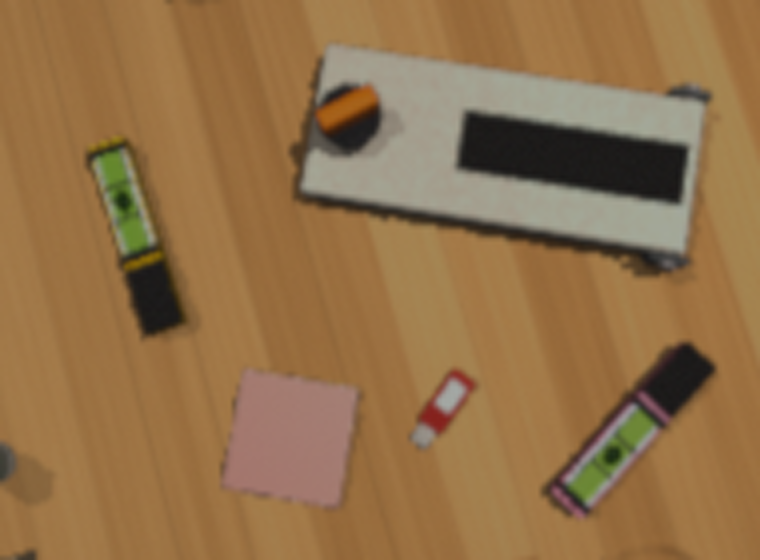

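The level meant is the yellow one: crop centre (135,237), top-view pixel about (263,239). The one at crop (630,430) is pink, so it's a decoy. The mat corners in the crop are (465,112), (689,145), (681,203) and (458,168). The knob bar runs (318,125)–(378,95).

```bash
python3 - <<'E'
from h import *
f=lambda x,y:((x+.5)/4-.5+230,(y+.5)/4-.5+180)
T=lambda p,z:ray("top",f(*p),z)
a,b=T((107,145),.032),T((162,330),.032); d=a-b
print("level",(a+b)/2,"len",np.linalg.norm(d),"yaw",np.arctan2(d[1],d[0]))
m=[T(p,.048) for p in [(465,112),(689,145),(681,203),(458,168)]]
k=(m[0]+m[3]-m[1]-m[2])/2; print("mat",sum(m)/4,"len",np.linalg.norm(k),"wid",np.linalg.norm(m[0]-m[3]),"yaw",np.arctan2(k[1],k[0]))
p,q=T((318,125),.104),T((378,95),.104); print("knob",(p+q)/2,"len",np.linalg.norm(p-q),"yaw",np.arctan2(*(q-p)[1::-1]),"dist",np.linalg.norm(((p+q)/2-sum(m)/4)[:2]))
L=(a+b)/2; yaw=np.arctan2(d[1],d[0])
st=robot.get_state(); cur=np.arctan2(st['tool_rot'][1,1],st['tool_rot'][0,1])
yc=yaw-np.pi/2; yc=cur+(yc-cur+np.pi/2)%np.pi-np.pi/2
print("cur",cur,"yc",yc,"j",robot.ik([L[0],L[1],.2],down(yc)))
robot.move_ptp([L[0]-.0,L[1],.2],down(yc))
print("wrist",robot.camera_info("wrist"))
im=robot.grab_frame("wrist"); cv2.imwrite("pics/w1.png",im[:,:,::-1])
print(proj("wrist",L),robot.get_state()['time'],robot.get_state()['ee_pos'])
E
```

```text
level [0.4718992  0.41542526 0.032     ] len 0.1265815842817865 yaw 0.29053206388984204
mat [0.51467614 0.13010377 0.048     ] len 0.14446046601445925 wid 0.036754865498889545 yaw 1.3918741640314438
knob [0.53985125 0.27202724 0.104     ] len 0.04102943082743525 yaw -1.1275227115684634 dist 0.14413903016560298
cur 1.3260425175344717 yc 1.8613283906847382 j [-0.79377886  0.44635634  0.0308124   1.629604   -0.01519588  1.06586604
  1.10269614]
wrist {'fx': 327.72205379020596, 'fy': 327.72205379020596, 'cx': 319.28186065625056, 'cy': 195.5394886550605, 'rvec': array([-1.76715726, -2.37570447, -0.32781884]), 'tvec': array([-0.26383092, -0.57073897,  0.21344243])}
[317.50928   183.9529342] 1.55 [0.47086867 0.41659703 0.20003167]
```

View pics/w1.png

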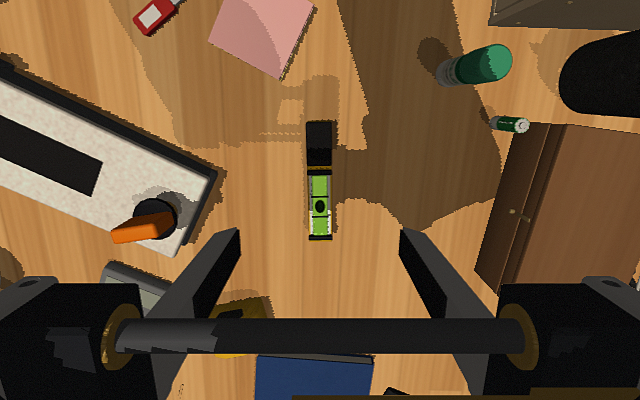

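The wrist view shows the yellow level upright between the fingers. Its pad end is at (319.5,121) and its vial end at (320.5,239.5). I'll refine the pose from this, grasp it and lift.

```bash
python3 - <<'E'
from h import *
b,a=ray("wrist",(319.5,121),.032),ray("wrist",(320.5,239.5),.032); d=a-b; L=(a+b)/2; yaw=np.arctan2(d[1],d[0])
print("level",L,np.linalg.norm(d),yaw)
for p in [(102,163),(90,196)]: print("mat +y corner",ray("wrist",p,.048))
k=[ray("wrist",p,.104) for p in [(112,231),(171,214),(175,226),(114,243)]]; print("knob",sum(k)/4,np.linalg.norm(k[0]-k[1]))
yc=yaw+np.pi/2
robot.move_ptp([L[0],L[1],.10],down(yc))
robot.move_linear([L[0],L[1],.0235],velocity=.1,threshold=10)
robot.gripper_to(.0)
s=robot.get_state(); print(s['opening'],s['grasp_force'],s['ee_pos'])
robot.move_linear([L[0],L[1],.16],velocity=.2)
s=robot.get_state(); print(s['opening'],s['force'],s['time'])
E
```

```text
level [0.47041159 0.41768151 0.032     ] 0.12498679448222372 0.300999793222464
mat +y corner [0.50796346 0.20997147 0.048     ]
mat +y corner [0.54465828 0.20245    0.048     ]
knob [0.53374029 0.28203786 0.104     ] 0.0533273611824263
0.025657665050788783 29.999565794714727 [0.47043053 0.41759139 0.02348813]
0.02552195044573922 [-0.67950277  0.17891751 -2.47407958] 4.8333
```

```bash
python3 - <<'E'
from h import *
yc=1.392+np.pi/2
robot.move_ptp([.527,.22,.25],down(yc)); robot.pause(.3)
C=cam("wrist"); np.save("C2.npy",np.column_stack(C[:2]+(C[2],)))
im=robot.grab_frame("wrist"); cv2.imwrite("pics/w2.png",im[:,:,::-1])
cv2.imwrite("pics/top2.png",robot.grab_frame("top")[:,:,::-1])
print(-C[1].T@C[2],proj("wrist",[.5147,.130,.048]),robot.get_state()['qpos'],robot.get_state()['time'])
E
```

```text
[0.51259396 0.14290569 0.40974757] [315.04369796  91.32715936] [-0.34293177  0.30152    -0.13125081  1.71896095  0.04309933  1.12403699
  2.4760393 ] 6.5167
```

View pics/w2.png

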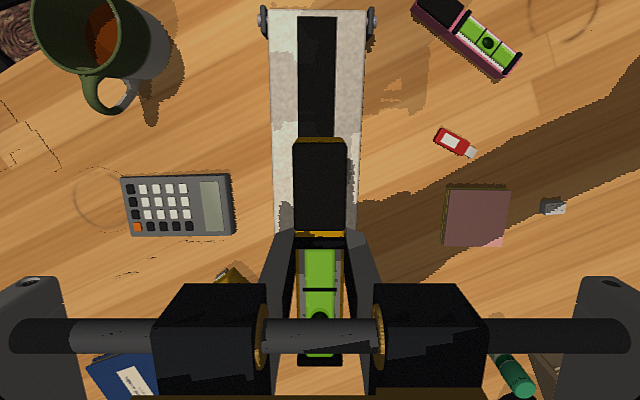

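The wrist view shows the level held with its pad end toward the hinge. The mat's hinge end runs (297–337, row 16.5), with its edges at x 297 and 338 at row 130. The shelf's hinge end runs (268–368, row 10). I'll locate the mat from its hinge end, where the shelf height is known best.

```bash
python3 - <<'E'
from h import *
A=np.load("C2.npy"); C=(A[:,:3],A[:,3:6],A[:,6])
r=lambda u,v,z=.048: ray("",(u,v),z,C)
e=r(317.2,16.5); g=r(317.6,130); w=[np.linalg.norm(r(337.3,v)-r(296.7,v)) for v in(17,130)]
h=[r(268.5,10),r(368,10)]; d=g-e; x=h[1]-h[0]
print(e,g,w,"yaw",np.arctan2(d[1],d[0]),"shelfW",np.linalg.norm(x),"yaw x-edge",np.arctan2(x[1],x[0])+np.pi/2)
for yw in (1.392,np.arctan2(d[1],d[0])): print("mat centre",e+.073*np.array([np.cos(yw),np.sin(yw),0]),"knob",e+.218*np.array([np.cos(yw),np.sin(yw),0]))
# held level in hand: ends (pad end top edge, level top z = .25+.0085)
p=r(320,140,.2585); print("pad end",p, "expect", np.array([.527,.22])-.065*np.array([np.cos(1.392),np.sin(1.392)]))
E
```

```text
[0.49967676 0.060789   0.048     ] [0.51910717 0.17002158 0.048     ] [np.float64(0.04036812128173488), np.float64(0.044074713700720906)] yaw 1.394756536215989 shelfW 0.09841941731272345 yaw x-edge 4.534306991191205
mat centre [0.51265946 0.13262527 0.048     ] knob [0.53844701 0.27531375 0.048     ]
mat centre [0.51246139 0.13266078 0.048     ] knob [0.53785552 0.2754198  0.048     ]
pad end [0.51504036 0.15886577 0.2585    ] expect [0.51544006 0.1560362 ]
```

```bash
python3 - <<'E'
from h import *
R=down(1.393+np.pi/2); x,y=.5127,.1322
robot.move_ptp([x,y,.14],R)
robot.move_linear([x,y,.085],velocity=.12)
t=robot.move_linear([x,y,.060],velocity=.025,threshold=5)
s=robot.get_state(); print(t,s['ee_pos'],s['force'],s['moment'])
robot.gripper_to(.06)
robot.move_linear([x,y,.16],velocity=.2)
robot.move_linear([x+.017,y+.095,.27],velocity=.25)
robot.pause(.4)
C=cam("wrist"); np.save("C3.npy",np.column_stack(C[:2]+(C[2],)))
cv2.imwrite("pics/w3.png",robot.grab_frame("wrist")[:,:,::-1])
print(robot.get_state()['time'])
E
```

```text
True [0.51269643 0.13247016 0.06911619] [ 1.25352669  0.97715461 -0.1228858 ] [ 0.18668179 -0.16990696  0.04142052]
10.9
```

View pics/w3.png

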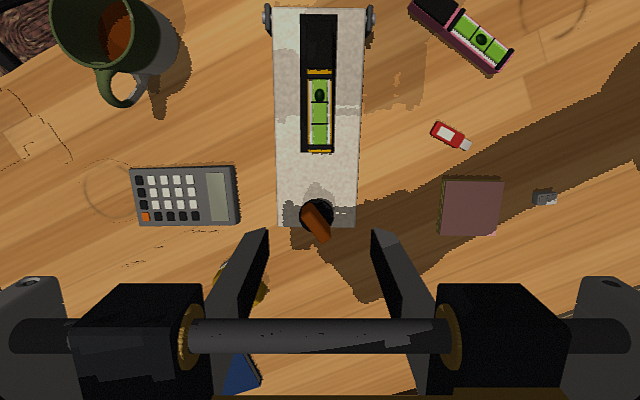

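The level lies on the mat. The bubble is at (320,95), off toward the pad end, so the knob end is low and the knob must go clockwise. I'll enlarge the vial and the knob bar.

```bash
python3 - <<'E'
import cv2,numpy as np
im=cv2.imread("pics/w3.png"); g=lambda a:cv2.resize(a,None,fx=7,fy=7,interpolation=cv2.INTER_NEAREST)
cv2.imwrite("pics/crop3.png",np.hstack([g(im[75:155,295:345]),g(im[180:260,290:345])]))
E
```

```text
(no output)
```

View pics/crop3.png

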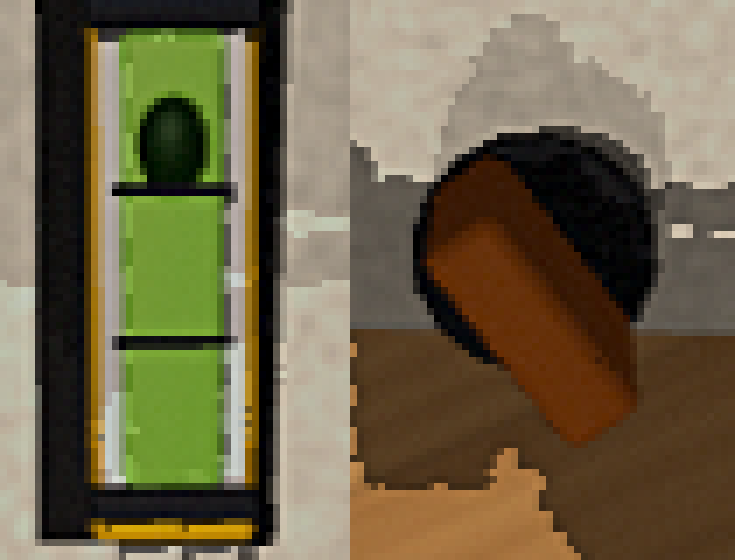

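The two lines are at crop rows 190 and 342 and the bubble is centred at row 140. That puts it about −18 mm off, so I need about 1.8 rad clockwise. The corners of the bar's top face in the crop are (427,260), (488,218), (637,405) and (578,445).

```bash
python3 - <<'E'
from h import *
A=np.load("C3.npy"); C=(A[:,:3],A[:,3:6],A[:,6])
P=[ray("",(290+(u-350)/7-.5,180+v/7-.5),.104,C) for u,v in[(427,260),(488,218),(637,405),(578,445)]]
k=sum(P)/4; d=P[2]+P[3]-P[0]-P[1]; phi=np.arctan2(d[1],d[0]); print("knob",k,"len",np.linalg.norm(d)/2,"thick",np.linalg.norm(P[1]-P[0]),"yaw",phi)
k=np.array([.538,.2755])*.4+k[:2]*.6; print(k)
yw=phi-np.pi/2; q=robot.ik([*k,.14],down(yw)); print(yw,q)
if np.linalg.norm(k-[.538,.2755])<.006 and abs(yw-.44)<.15:
    robot.move_ptp([*k,.15],down(yw)); robot.move_linear([*k,.092],velocity=.1,threshold=10)
    robot.gripper_to(0); s=robot.get_state(); print(s['opening'],s['force'],s['moment'],s['qpos'])
    q=np.array(s['qpos']); q[6]-=1.75; robot.goto_joints(q)
    s=robot.get_state(); print(s['opening'],s['force'],s['moment'],s['qpos'][6],s['ee_pos'],s['time'])
    robot.pause(1.5); C=cam("wrist"); print(proj("",[.517,.155,.08],C))
    cv2.imwrite("pics/w4.png",robot.grab_frame("wrist")[:,:,::-1])
E
```

```text
knob [0.54125161 0.27312698 0.104     ] len 0.03767154270876944 thick 0.011355877072107494 yaw 2.0377932469819577
[0.53995096 0.27407619]
0.4669969201870612 [-0.72180107  0.48356992  0.26440504  1.74734653 -0.15208651  0.93065937
  0.07175224]
0.013794828604446127 [12.41878781  6.03897984 -8.91730195] [ 1.17928824 -2.36585358 -0.01471047] [-0.70648434  0.5460567   0.24555004  1.77463311 -0.170346    0.83803873
  0.08561398]
0.013831720218035283 [12.31805505 -0.56462259 -9.17932724] [-0.31365041 -2.2058876  -0.02939566] -1.664402292760751 [0.54287191 0.27421983 0.09222306] 16.15
[492.74884337 333.97170238]
```

```bash
cat >> h.py <<'E'
YS=1.393; u=np.array([np.cos(YS),np.sin(YS)]); v=np.array([np.sin(YS),-np.cos(YS)])
ML=np.array([.5127,.1325])
def vial(name):
    "look from over the vial; metric rectified picture (10 px/mm... 6 px per mm), rows along level x"
    robot.move_ptp([.502,.072,.24],down(YS-np.pi/2)); robot.pause(.2)
    C=cam("wrist"); im=robot.grab_frame("wrist")[:,:,::-1]; cv2.imwrite(f"pics/{name}_raw.png",im)
    o=ML+.022*u; c=[(-.05,-.03),(.05,-.03),(.05,.03),(-.05,.03)]
    src=np.float32([proj("",[*(o+a*u+b*v),.079],C) for a,b in c]); dst=np.float32([((a+.05)*6000,(b+.03)*6000) for a,b in c])
    W=cv2.warpPerspective(im,cv2.getPerspectiveTransform(src,dst),(600,360)); cv2.imwrite(f"pics/{name}.png",W); return W
E
python3 - <<'E'
from h import *
s=robot.get_state(); p=s['ee_pos']
robot.gripper_to(.06); s=robot.get_state(); print(s['force'],s['ee_pos'])
p=s['ee_pos']; robot.move_linear([p[0],p[1],.16],velocity=.2)
vial("v5"); print(robot.get_state()['time'],robot.get_state()['qpos'])
E
```

```text
[ 0.18051217 -0.532669   -1.23801377] [0.54139349 0.27487133 0.0922505 ]
20.5583 [-0.33177341  0.1902739   0.14509252  1.88906027 -0.03125881  1.0648595
 -0.35168537]
```

View pics/v5.png

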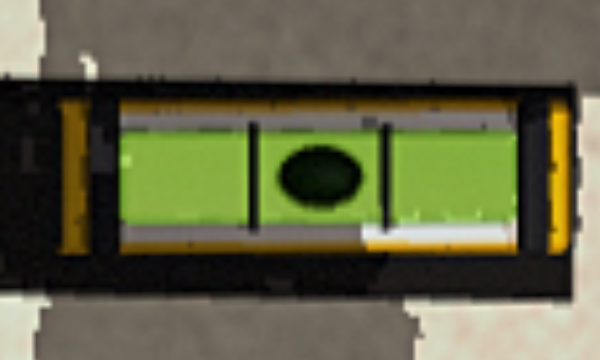

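The bubble spans 278–362 (centre 320) and the lines are at 253 and 386 (centre 319.5), so it is centred. The level sits on the mat about 4 mm from its centre along the shelf. Next I'll close the fingers and press on the pad.

```bash
python3 - <<'E'
from h import *
p=ML-.040*u; R=down(YS); print(p)
robot.gripper_to(0)
robot.move_ptp([*p,.14],R); robot.move_linear([*p,.106],velocity=.08); robot.pause(.4)
f0=robot.get_state()['force']
t=robot.move_linear([*p,.088],velocity=.008,threshold=9)
for _ in range(4):
    robot.pause(.4); s=robot.get_state(); print(t,s['ee_pos'],s['force']-f0,s['force'],s['time'],s['opening'])
E
```

```text
[0.50562556 0.09313057]
True [0.50567438 0.09314748 0.09924815] [-2.29942927 -1.23629547  9.04606655] [-1.98273392 -0.85194025  9.27172533] 25.3833 0.0006033454104801046
True [0.50568976 0.09309628 0.09924163] [-1.84122371 -0.58636538  9.16861446] [-1.52452837 -0.20201016  9.39427323] 25.7833 0.0004279175312683376
True [0.50569353 0.09312193 0.09925384] [-2.40626303 -1.35280832  8.43173932] [-2.08956769 -0.9684531   8.6573981 ] 26.1833 0.00020527607192222686
True [0.50564587 0.09311447 0.09924574] [-1.98549551 -1.53511825  8.93704428] [-1.66880016 -1.15076303  9.16270305] 26.5833 9.384000102683485e-05
```

```bash
python3 - <<'E'
from h import *
s=robot.get_state(); p=s['ee_pos']
t=robot.move_linear([p[0],p[1],p[2]-.004],velocity=.005,threshold=5); robot.pause(1.5)
for _ in range(3):
    robot.pause(.2); s=robot.get_state(); print(t,s['ee_pos'],s['force'],s['time'])
C=cam("wrist"); q=proj("",[*(ML+.025*u),.079],C); print(q)
im=robot.grab_frame("wrist")[:,:,::-1]; x,y=np.clip(q,[80,60],[560,340]).astype(int)
cv2.imwrite("pics/w6.png",cv2.resize(im[y-60:y+60,x-80:x+80],None,fx=5,fy=5))
E
```

```text
True [0.50566861 0.09312072 0.09925174] [-2.00483754  0.66354874  7.43187798] 28.525
True [0.50567131 0.09312081 0.09926442] [-1.11563052 -1.2642781   7.52790071] 28.725
True [0.50564193 0.09313465 0.09924389] [-1.66891469 -0.76440555  7.27932914] 28.925
[428.26315892 241.80573752]
```

View pics/w6.png

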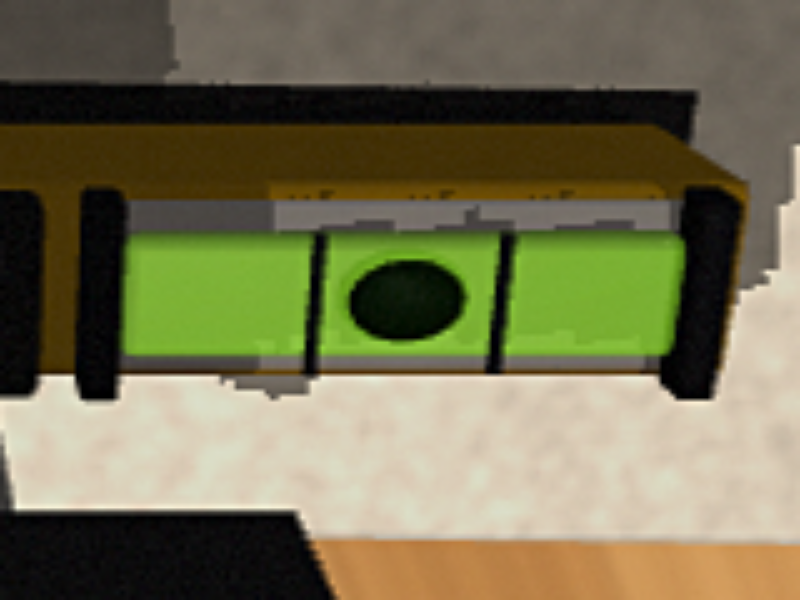

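The bubble is at about (407,300), between the lines at 316 and 500. The press has eased to about 7 N, so I'll firm it up in small steps.

```bash
python3 - <<'E'
from h import *
p=np.array(robot.get_state()['ee_pos']); z=p[2]
def F():
    r=[]
    for _ in range(5): robot.pause(.08); r.append(robot.get_state()['force'][2])
    return np.mean(r)
for i in range(14):
    f=F(); print(round(z,5),round(f,2))
    if f>13.5: break
    z-=.0003; robot.move_linear([.5057,.0931,z],velocity=.005)
robot.pause(1); s=robot.get_state(); print(s['ee_pos'],s['force'],F(),s['time'])
E
```

```text
0.09926 7.93
0.09896 8.59
0.09866 13.84
[0.50576793 0.09312469 0.09918618] [-5.72581225 -0.18172128 14.3722344 ] 14.024046802372894 31.725
```

```bash
python3 - <<'E'
from h import *
robot.move_linear([.5055,.0931,.09866],velocity=.005); robot.pause(1.2)
F=[]
for _ in range(6): robot.pause(.08); F.append(robot.get_state()['force'])
print(np.mean(F,0),robot.get_state()['time'])
C=cam("wrist"); im=robot.grab_frame("wrist")[:,:,::-1]
cv2.imwrite("pics/w7.png",cv2.resize(im[180:300,348:508],None,fx=5,fy=5))
E
```

```text
[-3.86061107 -1.23955719 12.81035137] 34.0917
```

View pics/w7.png

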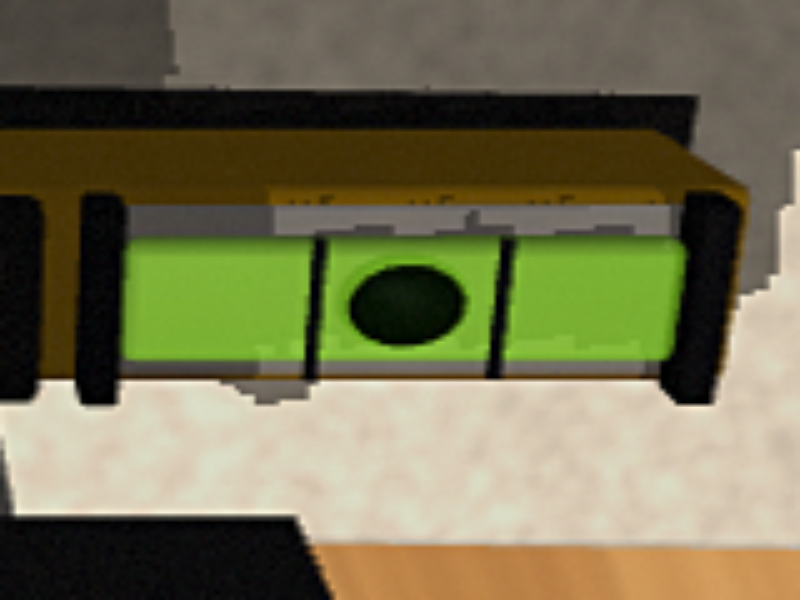

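The bubble is at (407,305), still between the lines at 316 and 500. The press is steady at about 13 N, so I'm handing in.

```bash
python3 -c "
from rig import robot
print(robot.sign_off())"
```

```text
the job is handed in; nothing more can be done
None
```

I handed in the job at about 34 s: the yellow level lies on the mat about 4 mm off-centre, the bubble is between the lines, the knob is released, and the fingers hold the pad down with about 13 N.

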